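# Set lamp stems on the spraying stands with their tops level

## Task

Move the four clay lamp stems from the wooden drying board onto the four metal spraying stands so that all their tops come level: the tallest stem on the lowest stand, and so on in reverse order down to the shortest stem on the highest stand. Leave each one standing upright in the middle of its disc, foot down, and let go. Do not tip any stem over, and leave the glaze jar and the water bowl where they are.

Things in the scene. Friction and masses are not known exactly. Their poses are not given: they have to be found in the camera images.
- stem_60: The shortest lamp stem, 60 mm high, loose, about 110 g, bare terracotta, upright on the pale wooden drying board (fixed, 18 mm thick) in a row of four about 88 mm apart, in any order. Squat: a round bulb 54 mm across at the foot (foot face 40 mm) under the collar. Top 30 mm: a straight round collar 30 mm across, to grip. Origin: centre of its underside; z up to its top.
- stem_75: The second shortest lamp stem, 75 mm high, loose, about 110 g, bare terracotta, upright on the pale wooden drying board (fixed, 18 mm thick) in a row of four about 88 mm apart, in any order. A plain cone, 44 mm across at the foot, narrowing to the collar. Top 30 mm: a straight round collar 30 mm across, to grip. Origin: centre of its underside; z up to its top.
- stem_90: The second tallest lamp stem, 90 mm high, loose, about 140 g, bare terracotta, upright on the pale wooden drying board (fixed, 18 mm thick) in a row of four about 88 mm apart, in any order. Two rounded bulges one above the other (48 mm across below, 40 mm above) under the collar. Top 30 mm: a straight round collar 30 mm across, to grip. Origin: centre of its underside; z up to its top.
- stem_105: The tallest lamp stem, 105 mm high, loose, about 100 g, bare terracotta, upright on the pale wooden drying board (fixed, 18 mm thick) in a row of four about 88 mm apart, in any order. Slender: a foot disc 40 mm across and 10 mm thick, a thin stem 20 mm across, then the collar. Top 30 mm: a straight round collar 30 mm across, to grip. Origin: centre of its underside; z up to its top.
- stand_30: The lowest of four fixed metal stands in a row 88 mm apart, in any order, on a dark steel rack 18 mm thick: thin post, flat aluminium disc 76 mm across on top, its upper face 30 mm above the origin. Either row may be nearer the robot; rows about 180 mm apart, each turned up to 7 degrees from sideways. Origin: centre of its underside, on the rack; z up.
- stand_45: The second lowest of four fixed metal stands in a row 88 mm apart, in any order, on a dark steel rack 18 mm thick: thin post, flat aluminium disc 72 mm across on top, its upper face 45 mm above the origin. Either row may be nearer the robot; rows about 180 mm apart, each turned up to 7 degrees from sideways. Origin: centre of its underside, on the rack; z up.
- stand_60: The second highest of four fixed metal stands in a row 88 mm apart, in any order, on a dark steel rack 18 mm thick: thin post, flat aluminium disc 68 mm across on top, its upper face 60 mm above the origin. Either row may be nearer the robot; rows about 180 mm apart, each turned up to 7 degrees from sideways. Origin: centre of its underside, on the rack; z up.
- stand_75: The highest of four fixed metal stands in a row 88 mm apart, in any order, on a dark steel rack 18 mm thick: thin post, flat aluminium disc 64 mm across on top, its upper face 75 mm above the origin. Either row may be nearer the robot; rows about 180 mm apart, each turned up to 7 degrees from sideways. Origin: centre of its underside, on the rack; z up.
- glaze_jar: Bystander: amber glass jar with a white cap, 64 mm across, 100 mm high, loose, at one side of the racks. Origin: centre of its underside.
- water_bowl: Bystander: white ceramic bowl, 100 mm across, 50 mm high, loose, at the other side of the racks. Origin: centre of its underside.
Not all that is in view belongs to the job. Leave any blue look-alike of the stem_60 alone.

How it is judged:
At the end, for the whole second after the job is handed in: Stems 60, 75, 90, 105 mm high stand on the stands 75, 60, 45, 30 mm high: axis within 12 mm of the stand's, foot within 5 mm of the disc in height, upright within 0.1 rad, at rest (0.02 m/s, 0.2 rad/s); jar and bowl within 30 mm of their starts (horizontal distance between stem_60 and stand_75 below 0.012 m and z of stem_60 in the frame of stand_75 between 0.07 and 0.08 m and angle between each of stem_60, stem_75, stem_90, stem_105's own z axis and vertical below 0.1 rad and linear speed of each of stem_60, stem_75, stem_90, stem_105 below 0.02 m/s and angular speed of each of stem_60, stem_75, stem_90, stem_105 below 0.2 rad/s and horizontal distance between stem_75 and stand_60 below 0.012 m and z of stem_75 in the frame of stand_60 between 0.055 and 0.065 m and horizontal distance between stem_90 and stand_45 below 0.012 m and z of stem_90 in the frame of stand_45 between 0.04 and 0.05 m and horizontal distance between stem_105 and stand_30 below 0.012 m and z of stem_105 in the frame of stand_30 between 0.025 and 0.035 m and distance of each of glaze_jar, water_bowl from where it was at the start of the episode below 0.03 m); the robot touches nothing.
It fails at once if a stem is tipped over (beyond 0.9 rad) (angle between any of stem_60, stem_75, stem_90, stem_105's own z axis and vertical above 0.9 rad).
It fails at once if the glaze jar is pushed more than 30 mm (distance of glaze_jar from where it was at the start of the episode above 0.03 m).
It fails at once if the water bowl is pushed more than 30 mm (distance of water_bowl from where it was at the start of the episode above 0.03 m).
It also fails if it takes over 102 s, if anything falls off the work surface, if the arm or the gripper's body presses on something with over 40 N, if the wrist force passes 120 N, or if a joint passes its speed limit or range.

## Robot

A 6-joint arm with a two-finger parallel gripper is mounted at the origin on the work surface. World frame = base frame: x ahead of the robot, y to its left, z up, the work surface at z = 0. Lengths are in m, angles in rad, forces in N, time in s.
With the tool pointing down it reaches from about 0.325 to 0.775 m from the base axis. Payload 5.5 kg.
Tool frame: the origin (TCP) lies midway between the tips of the shut fingers; the grasp point (between the pads) lies 19 mm behind it (grasp_offset is the distance from the TCP to the grasp point, in m); z points along the fingers, x is the direction in which the jaws open and shut, and the axes are right-handed (so a half turn about z gives the same grasp; the last joint's range is limited). The gripper opens to 88 mm and grips with 3 to 60 N. Pads are 20 mm wide; open, the fingers measure 115 mm over their backs; the gripper's body (75 mm by 178 mm) begins 61 mm behind the grasp point.
Start: joints at [-1.275, 0.091, 1.231, -0, 1.82, -0.057], TCP at [0.207, -0.563, 0.223] pointing down, gripper open.
Joint ranges: [-2.87, 2.87], [-0.86, 2.18], [0.17, 2.46], [-1.51, 4.65], [0.06, 2.69], [-2.65, 2.65]. Speed limits (rad/s): [2.57, 2.57, 3.01, 3.14, 3.14, 3.14].

## Interface

Orientations are given as a 3x3 rotation matrix whose columns are the frame's x, y, z axes.
In Python, from workcell import * gives the robot as it stands. The module is installed in compiled form; this text tells all that it offers.
- The arm moves only by the tool carry_out, never from a script. Its argument "commands" is a list of rows, each an object of numbers: "tx", "ty", "tz": the shift along the tool's x, y, z in cm; "rx", "ry", "rz": the turn, a rotation vector about the tool's x, y, z in degrees; "grip": the closure, from 0 (fully open) to 1 (shut). A call has 1 to 8 rows; each row shifts and turns the pose as measured when the row begins, along the tool's axes as they then stand; what a row does not reach is not made up. A row lasts 1/10 s, in which the tool goes at most 50 mm and 8.59 degrees, less where a joint would pass 70% of its speed; a pose out of reach is approached as far as the arm can. A call is refused whole if a number of a shift passes 5 or a number of a turn 8.59, either way. A call with a gripper value outside its range is refused whole. The fingers move at their own pace and stop on an object; "newtons" is the grip in N (left out, the last holds). Time passes only in rows, so rows that do not move let the fingers close. It gives the time, the measured TCP pose, the force and the opening at its end, in the units of the state.
- state(): the state, without advancing time (a new reading comes with each control period).
- grab_frame(name): name is "scene" or "top"; returns a dict with "image" (400x640x3 uint8, blue, green, red), "fx", "fy", "cx", "cy" (pixels), "rvec" (rotation vector, rad) and "tvec" (3), from world to camera coordinates, as OpenCV has them. Camera axes: x right, y down, z forward; pixel columns grow to the right and rows downward; lengths in m; the calibration is good to about 2 mm. A picture is of the moment at which its call begins. There is no depth.
- sign_off(): hands the job in, once; it reports no verdict.
Trained networks look in a picture, given as the dict that the camera call returned (one of the last four; its "shot" number tells which), for a name from the list of things; names that differ only in an ending like _2 or _b are one class to them, and where a whole thing is asked for, a point or a joint stands for the part that bears it (a point fixed in the world has none). Each returns a list of dicts, best first, with "conf" (0 to 1); they miss things now and then, are a little off and sometimes report something else, mostly with a low value. They report only what shows in the picture. A call takes as long as a camera call. They do not tell look-alikes from the thing itself.
- masks_of(picture, name): "pixels" (400x640 bool, what is visible of it) and "point" ([column, row] in pixels, amid what is visible of it).
- mark_of(picture, name): "point" ([column, row] in pixels: a listed point, or the origin of a listed thing).
The state is a dict: "clock": time; "joint_pos": joint angles; "joint_vel": joint speeds; "effort": joint torques, N m; "ee_pos": TCP position; "eef_rot": TCP orientation; "force": force on the tool from outside, world axes, zero at the start; "ft_torque": the same for the moment, N m; "finger_gap": finger opening in m.
Only numpy, scipy, OpenCV 4.12 (cv2) and the standard library are available. Lean on these libraries where they do the work, as an engineer would, in place of code of your own. Each camera call takes 0.05 s, during which the arm holds its last target. There are 200 camera calls.

## Working session

There is one attempt and no reset: what is moved stays moved. The work goes in short steps, Python scripts to look and compute and a tool call to move; the robot and the scene stay as the last step left them, time stands still between calls to the robot, and variables do not carry over. Pictures are saved under pics/ and viewed, about 12 in all and at most 16, crops included, and the job is handed in when it is done.

Besides the shell and the picture viewer there is one more tool, called after ">>>" by a JSON object that holds its "fn" and its "kwargs". carry_out: Moves the arm, as the interface text tells. Its arguments: {"type":"object","properties":{"commands":{"type":"array","items":{"type":"object","properties":{"tx":{"type":"number"},"ty":{"type":"number"},"tz":{"type":"number"},"rx":{"type":"number"},"ry":{"type":"number"},"rz":{"type":"number"},"grip":{"type":"number"}}}},"newtons":{"type":"number"}},"required":["commands"]}

```bash
mkdir -p pics; cat > h.py <<'E'
from workcell import *
import numpy as np, cv2
STEMS=['stem_60','stem_75','stem_90','stem_105']; STANDS=['stand_30','stand_45','stand_60','stand_75']
def ray(p,px,z):
    R,_=cv2.Rodrigues(np.array(p['rvec'],float)); t=np.array(p['tvec'],float).ravel()
    d=R.T@np.array([(px[0]-p['cx'])/p['fx'],(px[1]-p['cy'])/p['fy'],1]); c=-R.T@t
    return c+d*(z-c[2])/d[2]
def proj(p,X):
    K=np.array([[p['fx'],0,p['cx']],[0,p['fy'],p['cy']],[0,0,1.]])
    return cv2.projectPoints(np.array([X],float),np.array(p['rvec'],float),np.array(p['tvec'],float),K,None)[0].ravel()
E
python3 - <<'E'
from h import *
s=state();print(s['clock'],s['ee_pos'],s['eef_rot'],s['finger_gap'])
for n in ['top','scene']:
    p=grab_frame(n);cv2.imwrite(f'pics/{n}0.png',p['image'])
    R,_=cv2.Rodrigues(np.array(p['rvec'],float));print(n,-R.T@np.array(p['tvec']).ravel(),p['fx'])
    for o in STEMS+STANDS+['glaze_jar','water_bowl']:
        for m in mark_of(p,o)[:3]:
            print(o,round(m['conf'],2),np.round(m['point']),np.round(ray(p,m['point'],.0 if o[0] in 'gw' else .018),3))
E
```

```text
0.0 [ 0.20721937 -0.56279037  0.22152234] [[ 3.45516866e-01 -9.38412364e-01 -5.74554498e-04]
 [-9.38410668e-01 -3.45517335e-01  1.78599944e-03]
 [-1.87452249e-03 -7.79248583e-05 -9.99998240e-01]] 0.0876915997878543
top [ 0.53948434 -0.01768774  1.05928659] 374.9098865344182
stem_60 0.75 [273. 201.] [0.649 0.147 0.018]
stem_60 0.73 [335. 196.] [ 0.657 -0.026  0.018]
stem_60 0.69 [365. 189.] [ 0.676 -0.111  0.018]
stem_75 0.75 [273. 201.] [0.649 0.147 0.018]
stem_75 0.73 [335. 196.] [ 0.657 -0.026  0.018]
stem_75 0.69 [365. 189.] [ 0.676 -0.111  0.018]
stem_90 0.75 [273. 201.] [0.649 0.147 0.018]
stem_90 0.73 [335. 196.] [ 0.657 -0.026  0.018]
stem_90 0.69 [365. 189.] [ 0.676 -0.111  0.018]
stem_105 0.75 [273. 201.] [0.649 0.147 0.018]
stem_105 0.73 [335. 196.] [ 0.657 -0.026  0.018]
stem_105 0.69 [365. 189.] [ 0.676 -0.111  0.018]
stand_30 0.98 [250. 266.] [0.47  0.214 0.018]
stand_30 0.8 [313. 260.] [0.483 0.04  0.018]
stand_30 0.57 [342. 252.] [ 0.504 -0.043  0.018]
stand_45 0.98 [250. 266.] [0.47  0.214 0.018]
stand_45 0.8 [313. 260.] [0.483 0.04  0.018]
stand_45 0.57 [342. 252.] [
[... 959 characters left out ...]
m_105 0.67 [360. 227.] [0.663 0.147 0.018]
stand_30 0.97 [387. 192.] [0.484 0.217 0.018]
stand_30 0.87 [314. 184.] [ 0.498 -0.035  0.018]
stand_30 0.8 [335. 186.] [0.492 0.039 0.018]
stand_45 0.97 [387. 192.] [0.484 0.217 0.018]
stand_45 0.87 [314. 184.] [ 0.498 -0.035  0.018]
stand_45 0.8 [335. 186.] [0.492 0.039 0.018]
stand_60 0.97 [387. 192.] [0.484 0.217 0.018]
stand_60 0.87 [314. 184.] [ 0.498 -0.035  0.018]
stand_60 0.8 [335. 186.] [0.492 0.039 0.018]
stand_75 0.97 [387. 192.] [0.484 0.217 0.018]
stand_75 0.87 [314. 184.] [ 0.498 -0.035  0.018]
stand_75 0.8 [335. 186.] [0.492 0.039 0.018]
glaze_jar 0.92 [435. 229.] [0.605 0.38  0.   ]
water_bowl 0.61 [208. 205.] [ 0.656 -0.361  0.   ]
```

View pics/top0.png

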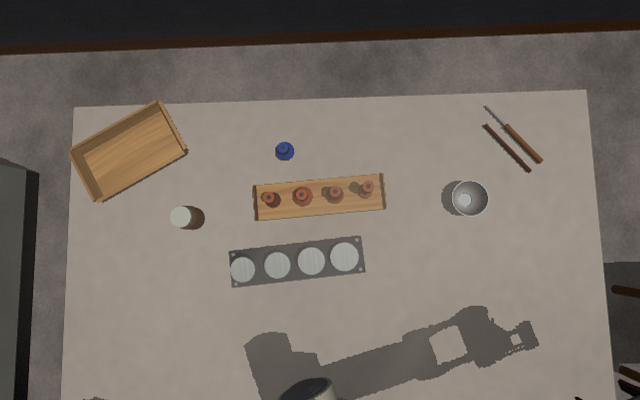

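View pics/scene0.png

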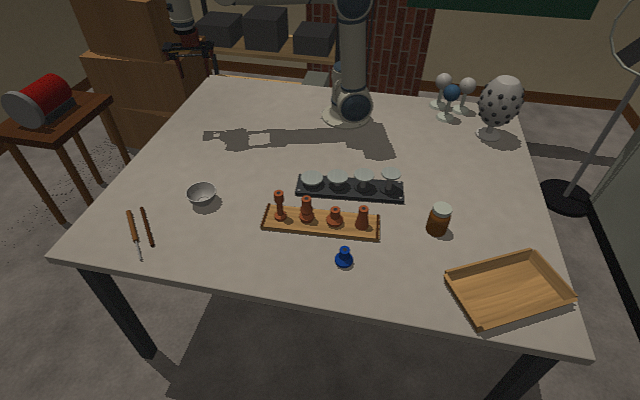

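The top view (stems at 269,198; 302,195; 335,194; 367,188; stands at 242,269; 277,265; 311,260; 344,256) and the scene view agree on the rows. Candidates in the scene view are stems at (279,205), (306,209), (335,215) and (363,217), plus the blue look-alike at (344,257), which I leave alone. By shape, from left: 105, 90, 60, 75. Next I check this in one crop.

```bash
python3 - <<'E'
from h import *
t=grab_frame('top');s=grab_frame('scene')
a=cv2.resize(t['image'][170:295,225:390],None,fx=4.8,fy=4.8,interpolation=cv2.INTER_CUBIC)[:,:792]
b=cv2.resize(s['image'][165:245,250:415],None,fx=4.8,fy=4.8,interpolation=cv2.INTER_CUBIC)[:,:792]
a=cv2.resize(a,(528,400)); b=cv2.resize(s['image'][168:243,255:411],None,fx=5,fy=5,interpolation=cv2.INTER_CUBIC)
cv2.imwrite('pics/ctop.png',cv2.resize(t['image'][170:290,225:390],None,fx=4.8,fy=4.8,interpolation=cv2.INTER_CUBIC));cv2.imwrite('pics/csc.png',b)
for p,n in ((t,'top'),(s,'scene')):
  for o in ['stem_60','stand_30']:
    for m in masks_of(p,o)[:8]:
      ys,xs=np.nonzero(m['pixels']);print(n,o,round(m['conf'],2),'c',xs.mean().round(1),ys.mean().round(1),'box',xs.min(),xs.max(),ys.min(),ys.max(),'n',len(xs))
E
```

```text
top stem_60 0.78 c 271.4 199.2 box 262 280 192 207 n 235
top stem_60 0.72 c 284.4 151.2 box 275 293 142 160 n 261
top stem_60 0.61 c 365.5 189.3 box 358 373 181 198 n 215
top stem_60 0.54 c 302.1 196.2 box 294 310 187 205 n 266
top stem_60 0.47 c 334.4 194.3 box 326 342 186 202 n 224
top stand_30 0.76 c 310.7 260.3 box 298 324 248 273 n 551
top stand_30 0.73 c 244.0 268.7 box 230 258 257 281 n 571
top stand_30 0.63 c 276.8 265.4 box 264 290 252 278 n 560
top stand_30 0.31 c 365.3 189.7 box 358 372 181 198 n 191
scene stem_60 0.71 c 334.4 217.4 box 326 343 206 227 n 262
scene stem_60 0.71 c 362.5 218.3 box 355 368 205 230 n 268
scene stem_60 0.7 c 306.5 209.5 box 300 314 195 223 n 331
scene stem_60 0.67 c 279.5 205.8 box 274 286 190 221 n 288
scene stem_60 0.67 c 344.1 257.8 box 335 353 246 268 n 322
scene stand_30 0.93 c 362.9 179.6 box 354 373 168 193 n 401
scene stand_30 0.85 c 337.2 179.6 box 328 347 170 190 n 344
scene stand_30 0.77 c 389.8 180.6 box 380 400 167 195 n 433
scene stand_30 0.74 c 311.4 179.2 box 301 321 171 188 n 287
```

View pics/ctop.png

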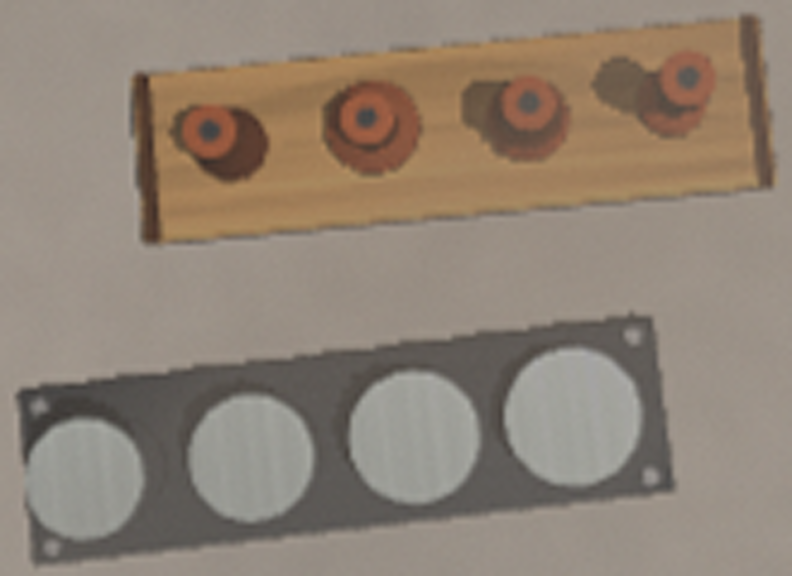

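View pics/csc.png

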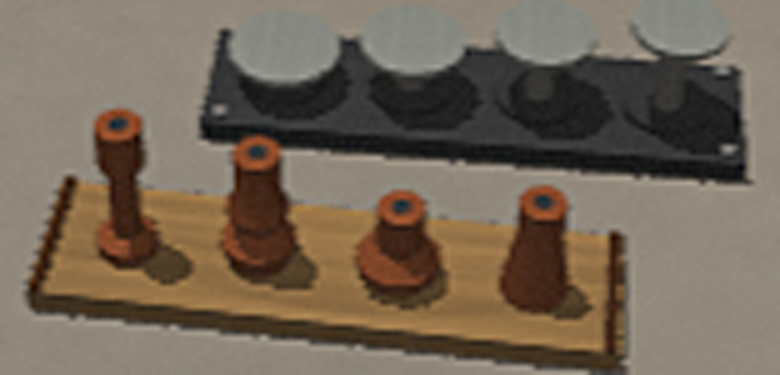

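Crop order from the left in the top view (+y to −y) is stems 75, 60, 90, 105 and stands 75, 60, 45, 30. The scene crop agrees: slender stem left, then double bulge, squat, cone, with the disc sizes matching. I'll work out positions from the collar-top and disc centres.

```bash
cat >> h.py <<'E'
def fitrow(P,known=.088):  # P 4x2 in +y to -y order -> ideal row with known spacing
    i=np.arange(4)-1.5; c=P.mean(0); d=(i[:,None]*(P-c)).sum(0); d/=np.linalg.norm(d)
    return c+known*i[:,None]*d
E
python3 - <<'E'
from h import *
np.set_printoptions(suppress=True,precision=4)
t=grab_frame('top');s=grab_frame('scene')
def un(l,k,o): return (np.array(l,float)+.5)/k-.5+np.array(o)
tt=un([(210,131),(367,118),(529,103),(688,77)],4.8,(225,170))
ts=un([(543,203),(402,207),(257,152),(118,124)],5,(255,168))
HS=[.075,.060,.090,.105]; HD=[.075,.060,.045,.030]
A=np.array([ray(t,p,h+.018)[:2] for p,h in zip(tt,HS)]);B=np.array([ray(s,p,h+.018)[:2] for p,h in zip(ts,HS)])
print('stems top\n',A,'\nscene\n',B,'\nfit\n',fitrow((A+B)/2))
def discs(p,guess):
    g=cv2.cvtColor(p['image'],cv2.COLOR_BGR2GRAY); out=[]
    hsv=cv2.cvtColor(p['image'],cv2.COLOR_BGR2HSV)
    n,l,st,c=cv2.connectedComponentsWithStats(((g>125)&(hsv[...,1]<32)).astype(np.uint8))
    for q in guess:
        k=l[int(q[1]),int(q[0])]; print(q,g[int(q[1]),int(q[0])],hsv[int(q[1]),int(q[0])],st[k]); out.append(c[k])
    return np.array(out)
gt=un([(84,479),(251,458),(414,436),(573,417)],4.8,(225,170)).round()
ct=discs(t,gt); cs=discs(s,[(391,172),(364,174),(337,176),(311,177)])
A=np.array([ray(t,p,h+.018)[:2] for p,h in zip(ct,HD)]);B=np.array([ray(s,p,h+.018)[:2] for p,h in zip(cs,HD)])
print('stands top\n',A,'\nscene\n',B,'\nfit top\n',fitrow(A))
A2=np.array([ray(t,p,h+.018)[:2] for p,h in zip(un([(84,479),(251,458),(414,436),(573,417)],4.8,(225,170)),HD)]);print('hand',A2,'\nfit',fitrow(A2))
E
```

```text
stems top
 [[ 0.6515  0.1478]
 [ 0.6582  0.0635]
 [ 0.6604 -0.0255]
 [ 0.67   -0.1088]] 
scene
 [[ 0.6556  0.1498]
 [ 0.6617  0.0663]
 [ 0.6637 -0.0227]
 [ 0.6728 -0.1054]] 
fit
 [[ 0.6532  0.1523]
 [ 0.6589  0.0645]
 [ 0.6646 -0.0233]
 [ 0.6703 -0.1111]]
[242. 269.] 153 [ 35  10 154] [   61    90   555   310 69247]
[277. 265.] 153 [ 35  10 154] [265 252  25  27 530]
[311. 260.] 159 [ 40  10 160] [298 247  27  28 587]
[344. 256.] 162 [ 30   8 163] [330 242  29  29 643]
(391, 172) 133 [ 34  15 134] [381 167  20  12 184]
(364, 174) 137 [ 37  17 139] [354 168  21  13 208]
(337, 176) 136 [ 36  18 138] [327 169  22  14 223]
(311, 177) 136 [ 43  17 138] [301 170  22  14 242]
stands top
 [[ 0.4863 -0.1021]
 [ 0.4748  0.1294]
 [ 0.4833  0.0418]
 [ 0.4919 -0.046 ]] 
scene
 [[ 0.4698  0.2188]
 [ 0.4786  0.1321]
 [ 0.4864  0.0445]
 [ 0.4947 -0.0433]] 
fit top
 [[ 0.4449 -0.1203]
 [ 0.471  -0.0363]
 [ 0.4971  0.0478]
 [ 0.5232  0.1318]]
hand [[ 0.4662  0.2169]
 [ 0.4745  0.1295]
 [ 0.4838  0.0418]
 [ 0.4916 -0.0459]] 
fit [[ 0.4662  0.2169]
 [ 0.4747  0.1294]
 [ 0.4833  0.0418]
 [ 0.4919 -0.0458]]
```

Everything is measured. The two cameras differ by a common offset of about 3 mm, so I use averages. I first turn the jaws along world x.

>>> {"fn": "carry_out", "kwargs": {"commands": [{"rz":-8.5,"tz":-0.4},{"rz":-8.5},{"rz":-8.5},{"rz":-8.5},{"rz":-8.5},{"rz":-8.5},{"rz":-8.5},{"rz":-8.5}]}}

```text
schema error: expected keys tx, ty, tz, rx, ry, rz, grip
```

>>> {"fn": "carry_out", "kwargs": {"commands": [{"tx":0,"ty":0,"tz":0,"rx":0,"ry":0,"rz":-8.5,"grip":0},{"tx":0,"ty":0,"tz":0,"rx":0,"ry":0,"rz":-8.5,"grip":0},{"tx":0,"ty":0,"tz":0,"rx":0,"ry":0,"rz":-8.5,"grip":0},{"tx":0,"ty":0,"tz":0,"rx":0,"ry":0,"rz":-8.5,"grip":0},{"tx":0,"ty":0,"tz":0,"rx":0,"ry":0,"rz":-8.5,"grip":0},{"tx":0,"ty":0,"tz":0,"rx":0,"ry":0,"rz":-8.5,"grip":0},{"tx":0,"ty":0,"tz":0,"rx":0,"ry":0,"rz":-8.5,"grip":0},{"tx":0,"ty":0,"tz":0,"rx":0,"ry":0,"rz":-8.5,"grip":0}]}}

```text
clock: 2.3
ee_pos: [0.2073, -0.5631, 0.2226]
eef_rot: [[1.0, -0.013, 0.0], [-0.013, -1.0, 0.0], [0.0, -0.0, -1.0]]
force: [-0.1, -0.7, 0.0]
finger_gap: 0.0875
```

>>> {"fn": "carry_out", "kwargs": {"commands": [{"tx":2.5,"ty":-4,"tz":-0.2,"rx":0,"ry":0,"rz":0,"grip":0},{"tx":2.5,"ty":-4,"tz":-0.2,"rx":0,"ry":0,"rz":0,"grip":0},{"tx":2.5,"ty":-4,"tz":-0.2,"rx":0,"ry":0,"rz":0,"grip":0},{"tx":2.5,"ty":-4,"tz":-0.2,"rx":0,"ry":0,"rz":0,"grip":0},{"tx":2.5,"ty":-4,"tz":-0.2,"rx":0,"ry":0,"rz":0,"grip":0},{"tx":2.5,"ty":-4,"tz":-0.2,"rx":0,"ry":0,"rz":0,"grip":0},{"tx":2.5,"ty":-4,"tz":-0.2,"rx":0,"ry":0,"rz":0,"grip":0},{"tx":2.5,"ty":-4,"tz":-0.2,"rx":0,"ry":0,"rz":0,"grip":0}]}}

```text
clock: 3.1
ee_pos: [0.4136, -0.2382, 0.2368]
eef_rot: [[1.0, -0.019, -0.0], [-0.019, -1.0, 0.002], [-0.0, -0.002, -1.0]]
force: [1.3, 0.1, 0.1]
finger_gap: 0.0878
```

>>> {"fn": "carry_out", "kwargs": {"commands": [{"tx":4.2,"ty":-2.2,"tz":0,"rx":0,"ry":0,"rz":-1,"grip":0},{"tx":4.2,"ty":-2.2,"tz":0,"rx":0,"ry":0,"rz":0,"grip":0},{"tx":4.2,"ty":-2.2,"tz":0,"rx":0,"ry":0,"rz":0,"grip":0},{"tx":4.2,"ty":-2.2,"tz":0,"rx":0,"ry":0,"rz":0,"grip":0},{"tx":4.2,"ty":-2.2,"tz":0,"rx":0,"ry":0,"rz":0,"grip":0},{"tx":4.2,"ty":-2.2,"tz":0,"rx":0,"ry":0,"rz":0,"grip":0},{"tx":0.3,"ty":-0.2,"tz":0,"rx":0,"ry":0,"rz":0,"grip":0},{"tx":0,"ty":0,"tz":0,"rx":0,"ry":0,"rz":0,"grip":0}]}}

```text
clock: 3.9
ee_pos: [0.6807, -0.0907, 0.2355]
eef_rot: [[1.0, 0.008, 0.0], [0.008, -1.0, 0.0], [0.0, -0.0, -1.0]]
force: [-0.4, 0.8, -0.1]
finger_gap: 0.0876
```

>>> {"fn": "carry_out", "kwargs": {"commands": [{"tx":-0.9,"ty":1.6,"tz":0,"rx":0,"ry":0,"rz":0,"grip":0},{"tx":0,"ty":0,"tz":1,"rx":0,"ry":0,"rz":0,"grip":0},{"tx":0,"ty":0,"tz":3,"rx":0,"ry":0,"rz":0,"grip":0},{"tx":0,"ty":0,"tz":3,"rx":0,"ry":0,"rz":0,"grip":0},{"tx":0,"ty":0,"tz":1.5,"rx":0,"ry":0,"rz":0,"grip":0},{"tx":0,"ty":0,"tz":0,"rx":0,"ry":0,"rz":0,"grip":0}]}}

```text
clock: 4.5
ee_pos: [0.6656, -0.1155, 0.1528]
eef_rot: [[1.0, -0.002, 0.009], [-0.002, -1.0, -0.003], [0.009, 0.003, -1.0]]
force: [0.0, 0.2, 0.4]
finger_gap: 0.0875
```

```bash
python3 - <<'E'
from h import *
p=grab_frame('scene');s=state();print(s['ee_pos'])
cv2.imwrite('pics/g105.png',cv2.resize(p['image'][130:250,200:400],None,fx=4,fy=4,interpolation=cv2.INTER_CUBIC))
E
```

```text
[ 0.6659953  -0.11564807  0.15425954]
```

View pics/g105.png

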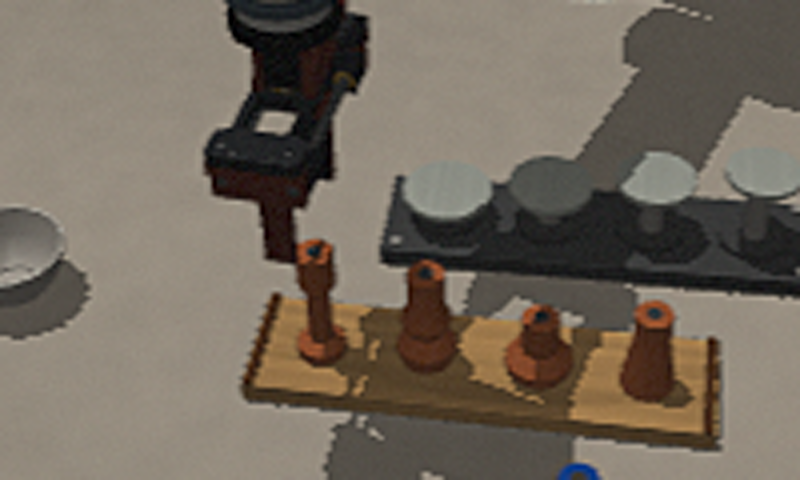

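The gripper is above and a little to −y of the slender stem: finger at (280,250), collar at (315,245). I check this against the projection.

```bash
python3 - <<'E'
from h import *
p=grab_frame('scene');s=state();e=s['ee_pos'];print(e)
for X in [e,e+[.05,0,0],e+[.0575,-.01,0],e+[.0575,.01,0],[.671,-.107,.123]]: print(((proj(p,X)-[200,130]+.5)*4).round())
E
```

```text
[ 0.66686028 -0.11540204  0.15575934]
[301. 212.]
[281. 257.]
[264. 262.]
[292. 266.]
[313. 250.]
```

The projection agrees, so the measurements hold. I correct the offset and then descend.

>>> {"fn": "carry_out", "kwargs": {"commands": [{"tx":0.4,"ty":-0.8,"tz":0,"rx":0,"ry":0,"rz":0,"grip":0},{"tx":0,"ty":0,"tz":0,"rx":0,"ry":0,"rz":0,"grip":0},{"tx":0,"ty":0,"tz":0,"rx":0,"ry":0,"rz":0,"grip":0}]}}

```text
clock: 4.9
ee_pos: [0.672, -0.1077, 0.1611]
eef_rot: [[1.0, -0.003, 0.02], [-0.003, -1.0, -0.005], [0.02, 0.005, -1.0]]
force: [-0.1, -0.3, 0.8]
finger_gap: 0.088
```

>>> {"fn": "carry_out", "kwargs": {"commands": [{"tx":0,"ty":0,"tz":2,"rx":0.3,"ry":-1.1,"rz":0,"grip":0},{"tx":0,"ty":0,"tz":2,"rx":0,"ry":0,"rz":0,"grip":0},{"tx":0,"ty":0,"tz":1,"rx":0,"ry":0,"rz":0,"grip":0},{"tx":0,"ty":0,"tz":0.5,"rx":0,"ry":0,"rz":0,"grip":0},{"tx":0,"ty":0,"tz":0,"rx":0,"ry":0,"rz":0,"grip":0}]}}

```text
clock: 5.4
ee_pos: [0.6731, -0.1074, 0.102]
eef_rot: [[1.0, -0.002, -0.002], [-0.002, -1.0, 0.001], [-0.002, -0.001, -1.0]]
force: [-0.4, 1.0, -0.5]
finger_gap: 0.0878
```

>>> {"fn": "carry_out", "kwargs": {"commands": [{"tx":-0.2,"ty":0,"tz":0.6,"rx":0,"ry":0,"rz":0,"grip":0},{"tx":0,"ty":0,"tz":0,"rx":0,"ry":0,"rz":0,"grip":0.5},{"tx":0,"ty":0,"tz":0,"rx":0,"ry":0,"rz":0,"grip":0.6},{"tx":0,"ty":0,"tz":0,"rx":0,"ry":0,"rz":0,"grip":0.7},{"tx":0,"ty":0,"tz":0,"rx":0,"ry":0,"rz":0,"grip":0.8},{"tx":0,"ty":0,"tz":0,"rx":0,"ry":0,"rz":0,"grip":0.8},{"tx":0,"ty":0,"tz":0,"rx":0,"ry":0,"rz":0,"grip":0.8}], "newtons": 15}}

```text
clock: 6.1
ee_pos: [0.6719, -0.1077, 0.0984]
eef_rot: [[1.0, -0.002, 0.002], [-0.002, -1.0, -0.0], [0.002, 0.0, -1.0]]
force: [-0.2, 0.5, 0.1]
finger_gap: 0.0435
```

Not closed yet, so I continue closing.

>>> {"fn": "carry_out", "kwargs": {"commands": [{"tx":0,"ty":0,"tz":0.2,"rx":0,"ry":0,"rz":0,"grip":0.8},{"tx":0,"ty":0,"tz":0,"rx":0,"ry":0,"rz":0,"grip":0.8},{"tx":0,"ty":0,"tz":0,"rx":0,"ry":0,"rz":0,"grip":0.8},{"tx":0,"ty":0,"tz":0,"rx":0,"ry":0,"rz":0,"grip":0.8}]}}

```text
clock: 6.5
ee_pos: [0.6719, -0.1077, 0.0962]
eef_rot: [[1.0, -0.002, 0.002], [-0.002, -1.0, -0.0], [0.002, 0.0, -1.0]]
force: [-0.1, -0.1, 0.1]
finger_gap: 0.0298
```

>>> {"fn": "carry_out", "kwargs": {"commands": [{"tx":0,"ty":0,"tz":-1,"rx":0,"ry":0,"rz":0,"grip":0.8},{"tx":0,"ty":0,"tz":-2,"rx":0,"ry":0,"rz":0,"grip":0.8},{"tx":0,"ty":0,"tz":-2,"rx":0,"ry":0,"rz":0,"grip":0.8},{"tx":0,"ty":0,"tz":-2,"rx":0,"ry":0,"rz":0,"grip":0.8},{"tx":0,"ty":0,"tz":-1,"rx":0,"ry":0,"rz":0,"grip":0.8},{"tx":0,"ty":0,"tz":0,"rx":0,"ry":0,"rz":0,"grip":0.8}]}}

```text
clock: 7.1
ee_pos: [0.671, -0.1074, 0.1795]
eef_rot: [[1.0, -0.002, -0.001], [-0.002, -1.0, 0.0], [-0.001, -0.0, -1.0]]
force: [-0.9, -0.1, -1.6]
finger_gap: 0.0297
```

>>> {"fn": "carry_out", "kwargs": {"commands": [{"tx":-1.5,"ty":-0.6,"tz":0,"rx":0,"ry":0,"rz":0,"grip":0.8},{"tx":-3,"ty":-1,"tz":0,"rx":0,"ry":0,"rz":0,"grip":0.8},{"tx":-3,"ty":-1,"tz":0,"rx":0,"ry":0,"rz":0,"grip":0.8},{"tx":-3,"ty":-1,"tz":0,"rx":0,"ry":0,"rz":0,"grip":0.8},{"tx":-3,"ty":-1,"tz":0,"rx":0,"ry":0,"rz":0,"grip":0.8},{"tx":-2,"ty":-0.8,"tz":0,"rx":0,"ry":0,"rz":0,"grip":0.8},{"tx":-1,"ty":-0.4,"tz":0,"rx":0,"ry":0,"rz":0,"grip":0.8},{"tx":0,"ty":0,"tz":0,"rx":0,"ry":0,"rz":0,"grip":0.8}]}}

```text
clock: 7.9
ee_pos: [0.4977, -0.0469, 0.171]
eef_rot: [[1.0, -0.002, -0.01], [-0.002, -1.0, 0.002], [-0.01, -0.002, -1.0]]
force: [-0.2, -0.5, -2.0]
finger_gap: 0.0295
```

>>> {"fn": "carry_out", "kwargs": {"commands": [{"tx":-0.4,"ty":-0.2,"tz":0.5,"rx":0,"ry":0.5,"rz":0,"grip":0.8},{"tx":0,"ty":0,"tz":1.5,"rx":0,"ry":0,"rz":0,"grip":0.8},{"tx":0,"ty":0,"tz":1,"rx":0,"ry":0,"rz":0,"grip":0.8},{"tx":0,"ty":0,"tz":0,"rx":0,"ry":0,"rz":0,"grip":0.8},{"tx":0,"ty":0,"tz":0,"rx":0,"ry":0,"rz":0,"grip":0.8}]}}

```text
clock: 8.4
ee_pos: [0.4937, -0.0452, 0.1352]
eef_rot: [[1.0, -0.003, -0.005], [-0.003, -1.0, 0.003], [-0.005, -0.003, -1.0]]
force: [0.1, -0.0, -1.4]
finger_gap: 0.0299
```

```bash
python3 - <<'E'
from h import *
p=grab_frame('scene');s=state();print(s['ee_pos'],s['force'])
cv2.imwrite('pics/p105.png',cv2.resize(p['image'][130:250,230:410],None,fx=4,fy=4,interpolation=cv2.INTER_CUBIC))
E
```

```text
[ 0.49359526 -0.04518961  0.13510103] [-0.79448673 -0.88465718 -1.1307623 ]
```

View pics/p105.png

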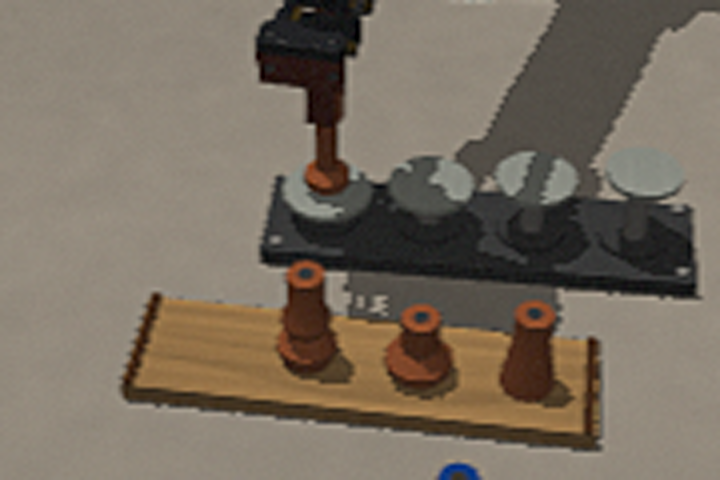

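Stem 105 (foot at 327,178 in the crop) hangs just above the middle of the lowest disc (328,190), with the foot about 9 mm up. I lower it onto the disc.

>>> {"fn": "carry_out", "kwargs": {"commands": [{"tx":0,"ty":0,"tz":0.5,"rx":0,"ry":0.3,"rz":0,"grip":0.8},{"tx":0,"ty":0,"tz":0.3,"rx":0,"ry":0,"rz":0,"grip":0.8},{"tx":0,"ty":0,"tz":0.1,"rx":0,"ry":0,"rz":0,"grip":0.8},{"tx":0,"ty":0,"tz":0,"rx":0,"ry":0,"rz":0,"grip":0.8}]}}

```text
clock: 8.85
ee_pos: [0.4944, -0.0454, 0.1264]
eef_rot: [[1.0, -0.003, 0.002], [-0.003, -1.0, 0.002], [0.002, -0.002, -1.0]]
force: [-0.3, 0.1, -0.1]
finger_gap: 0.0299
```

The carried weight is off the wrist, so the stem is seated. I release it.

>>> {"fn": "carry_out", "kwargs": {"commands": [{"tx":0,"ty":0,"tz":0,"rx":0,"ry":0,"rz":0,"grip":0.5},{"tx":0,"ty":0,"tz":0,"rx":0,"ry":0,"rz":0,"grip":0.2},{"tx":0,"ty":0,"tz":0,"rx":0,"ry":0,"rz":0,"grip":0},{"tx":0,"ty":0,"tz":0,"rx":0,"ry":0,"rz":0,"grip":0},{"tx":0,"ty":0,"tz":0,"rx":0,"ry":0,"rz":0,"grip":0},{"tx":0,"ty":0,"tz":-1,"rx":0,"ry":0,"rz":0,"grip":0},{"tx":0,"ty":0,"tz":-3,"rx":0,"ry":0,"rz":0,"grip":0},{"tx":0,"ty":0,"tz":-3,"rx":0,"ry":0,"rz":0,"grip":0}]}}

```text
clock: 9.65
ee_pos: [0.4926, -0.0453, 0.1959]
eef_rot: [[1.0, -0.003, -0.004], [-0.003, -1.0, 0.003], [-0.004, -0.003, -1.0]]
force: [0.9, 0.4, 0.9]
finger_gap: 0.0873
```

>>> {"fn": "carry_out", "kwargs": {"commands": [{"tx":1,"ty":-0.1,"tz":0,"rx":0,"ry":0,"rz":0,"grip":0},{"tx":3,"ty":-0.3,"tz":0,"rx":0,"ry":0,"rz":0,"grip":0},{"tx":4,"ty":-0.5,"tz":0,"rx":0,"ry":0,"rz":0,"grip":0},{"tx":4,"ty":-0.5,"tz":0,"rx":0,"ry":0,"rz":0,"grip":0},{"tx":3,"ty":-0.4,"tz":0,"rx":0,"ry":0,"rz":0,"grip":0},{"tx":1,"ty":-0.2,"tz":0,"rx":0,"ry":0,"rz":0,"grip":0},{"tx":0,"ty":0,"tz":0,"rx":0,"ry":0,"rz":0,"grip":0},{"tx":0,"ty":0,"tz":0,"rx":0,"ry":0,"rz":0,"grip":0}]}}

```text
clock: 10.45
ee_pos: [0.6628, -0.025, 0.1987]
eef_rot: [[1.0, -0.004, 0.004], [-0.004, -1.0, 0.002], [0.004, -0.002, -1.0]]
force: [-0.7, 0.1, -0.4]
finger_gap: 0.0877
```

>>> {"fn": "carry_out", "kwargs": {"commands": [{"tx":-0.1,"ty":-0.1,"tz":1,"rx":0,"ry":-0.2,"rz":0,"grip":0},{"tx":0,"ty":0,"tz":3,"rx":0,"ry":0,"rz":0,"grip":0},{"tx":0,"ty":0,"tz":3,"rx":0,"ry":0,"rz":0,"grip":0},{"tx":0,"ty":0,"tz":3,"rx":0,"ry":0,"rz":0,"grip":0},{"tx":0,"ty":0,"tz":1,"rx":0,"ry":0,"rz":0,"grip":0},{"tx":0,"ty":0,"tz":0,"rx":0,"ry":0,"rz":0,"grip":0},{"tx":0,"ty":0,"tz":0,"rx":0,"ry":0,"rz":0,"grip":0}]}}

```text
clock: 11.15
ee_pos: [0.658, -0.0244, 0.0861]
eef_rot: [[1.0, -0.005, 0.003], [-0.005, -1.0, 0.001], [0.003, -0.001, -1.0]]
force: [-0.4, -0.2, 0.2]
finger_gap: 0.0878
```

>>> {"fn": "carry_out", "kwargs": {"commands": [{"tx":0.4,"ty":0,"tz":0.5,"rx":0,"ry":-0.2,"rz":0,"grip":0.6},{"tx":0,"ty":0,"tz":0,"rx":0,"ry":0,"rz":0,"grip":0.6},{"tx":0,"ty":0,"tz":0,"rx":0,"ry":0,"rz":0,"grip":0.6},{"tx":0,"ty":0,"tz":0,"rx":0,"ry":0,"rz":0,"grip":0.8},{"tx":0,"ty":0,"tz":0,"rx":0,"ry":0,"rz":0,"grip":0.8},{"tx":0,"ty":0,"tz":0,"rx":0,"ry":0,"rz":0,"grip":0.8},{"tx":0,"ty":0,"tz":0,"rx":0,"ry":0,"rz":0,"grip":0.8},{"tx":0,"ty":0,"tz":0,"rx":0,"ry":0,"rz":0,"grip":0.8}]}}

```text
clock: 11.95
ee_pos: [0.6652, -0.0247, 0.0876]
eef_rot: [[1.0, -0.005, 0.009], [-0.005, -1.0, 0.0], [0.009, -0.001, -1.0]]
force: [-1.1, 0.1, -0.8]
finger_gap: 0.0293
```

>>> {"fn": "carry_out", "kwargs": {"commands": [{"tx":0,"ty":0,"tz":0,"rx":0,"ry":0,"rz":0,"grip":0.8},{"tx":0,"ty":0,"tz":0,"rx":0,"ry":0,"rz":0,"grip":0.8},{"tx":0,"ty":0,"tz":0,"rx":0,"ry":0,"rz":0,"grip":0.8}]}}

```text
clock: 12.25
ee_pos: [0.6652, -0.0247, 0.0875]
eef_rot: [[1.0, -0.005, 0.009], [-0.005, -1.0, 0.0], [0.009, -0.001, -1.0]]
force: [-0.2, -0.2, 0.2]
finger_gap: 0.0294
```

The grip is a bit high, so I reopen, go down about 7 mm and grip again.

>>> {"fn": "carry_out", "kwargs": {"commands": [{"tx":0,"ty":0,"tz":0,"rx":0,"ry":0,"rz":0,"grip":0.5},{"tx":0,"ty":0,"tz":0,"rx":0,"ry":0,"rz":0,"grip":0.4},{"tx":-0.2,"ty":0,"tz":0.5,"rx":0,"ry":-0.5,"rz":0,"grip":0.4},{"tx":0,"ty":0,"tz":0.2,"rx":0,"ry":0,"rz":0,"grip":0.4},{"tx":0,"ty":0,"tz":0,"rx":0,"ry":0,"rz":0,"grip":0.4},{"tx":0,"ty":0,"tz":0,"rx":0,"ry":0,"rz":0,"grip":0.4}]}}

```text
clock: 12.85
ee_pos: [0.6628, -0.0247, 0.0792]
eef_rot: [[1.0, -0.005, -0.002], [-0.005, -1.0, 0.001], [-0.002, -0.001, -1.0]]
force: [0.6, 0.4, -0.4]
finger_gap: 0.0528
```

>>> {"fn": "carry_out", "kwargs": {"commands": [{"tx":0,"ty":0,"tz":0,"rx":0,"ry":0,"rz":0,"grip":0.6},{"tx":0,"ty":0,"tz":0,"rx":0,"ry":0,"rz":0,"grip":0.8},{"tx":0,"ty":0,"tz":0,"rx":0,"ry":0,"rz":0,"grip":0.8},{"tx":0,"ty":0,"tz":0,"rx":0,"ry":0,"rz":0,"grip":0.8},{"tx":0,"ty":0,"tz":0,"rx":0,"ry":0,"rz":0,"grip":0.8},{"tx":0,"ty":0,"tz":0,"rx":0,"ry":0,"rz":0,"grip":0.8},{"tx":0,"ty":0,"tz":0,"rx":0,"ry":0,"rz":0,"grip":0.8}]}}

```text
clock: 13.55
ee_pos: [0.6628, -0.0247, 0.0793]
eef_rot: [[1.0, -0.005, -0.002], [-0.005, -1.0, 0.001], [-0.002, -0.001, -1.0]]
force: [0.3, -0.3, 0.5]
finger_gap: 0.0288
```

>>> {"fn": "carry_out", "kwargs": {"commands": [{"tx":0,"ty":0,"tz":-1,"rx":0,"ry":0,"rz":0,"grip":0.8},{"tx":0,"ty":0,"tz":-2,"rx":0,"ry":0,"rz":0,"grip":0.8},{"tx":0,"ty":0,"tz":-3,"rx":0,"ry":0,"rz":0,"grip":0.8},{"tx":0,"ty":0,"tz":-3,"rx":0,"ry":0,"rz":0,"grip":0.8},{"tx":0,"ty":0,"tz":-1,"rx":0,"ry":0,"rz":0,"grip":0.8},{"tx":0,"ty":0,"tz":0,"rx":0,"ry":0,"rz":0,"grip":0.8}]}}

```text
clock: 14.15
ee_pos: [0.6619, -0.0246, 0.1822]
eef_rot: [[1.0, -0.005, -0.006], [-0.005, -1.0, 0.001], [-0.006, -0.001, -1.0]]
force: [0.4, 0.4, -1.1]
finger_gap: 0.029
```

>>> {"fn": "carry_out", "kwargs": {"commands": [{"tx":-1.5,"ty":-0.6,"tz":0,"rx":0,"ry":0,"rz":0,"grip":0.8},{"tx":-3,"ty":-1.1,"tz":0,"rx":0,"ry":0,"rz":0,"grip":0.8},{"tx":-3,"ty":-1.1,"tz":0,"rx":0,"ry":0,"rz":0,"grip":0.8},{"tx":-3,"ty":-1.1,"tz":0,"rx":0,"ry":0,"rz":0,"grip":0.8},{"tx":-3,"ty":-1.1,"tz":0,"rx":0,"ry":0,"rz":0,"grip":0.8},{"tx":-2,"ty":-0.8,"tz":0,"rx":0,"ry":0,"rz":0,"grip":0.8},{"tx":-1,"ty":-0.4,"tz":0,"rx":0,"ry":0,"rz":0,"grip":0.8},{"tx":0,"ty":0,"tz":0,"rx":0,"ry":0,"rz":0,"grip":0.8}]}}

```text
clock: 14.95
ee_pos: [0.4882, 0.0399, 0.1702]
eef_rot: [[1.0, -0.006, -0.021], [-0.006, -1.0, 0.001], [-0.021, -0.001, -1.0]]
force: [1.3, -0.0, -1.4]
finger_gap: 0.0288
```

>>> {"fn": "carry_out", "kwargs": {"commands": [{"tx":-0.3,"ty":-0.3,"tz":0.5,"rx":0,"ry":1.1,"rz":0,"grip":0.8},{"tx":0,"ty":0,"tz":1.5,"rx":0,"ry":0,"rz":0,"grip":0.8},{"tx":0,"ty":0,"tz":1,"rx":0,"ry":0,"rz":0,"grip":0.8},{"tx":0,"ty":0,"tz":0,"rx":0,"ry":0,"rz":0,"grip":0.8},{"tx":0,"ty":0,"tz":0,"rx":0,"ry":0,"rz":0,"grip":0.8}]}}

```text
clock: 15.45
ee_pos: [0.4868, 0.0415, 0.1348]
eef_rot: [[1.0, -0.008, -0.005], [-0.008, -1.0, 0.0], [-0.005, -0.0, -1.0]]
force: [0.2, 0.9, -1.7]
finger_gap: 0.029
```

>>> {"fn": "carry_out", "kwargs": {"commands": [{"tx":-0.2,"ty":-0.1,"tz":0.5,"rx":0,"ry":0.3,"rz":0,"grip":0.8},{"tx":0,"ty":0,"tz":0.3,"rx":0,"ry":0,"rz":0,"grip":0.8},{"tx":0,"ty":0,"tz":0.1,"rx":0,"ry":0,"rz":0,"grip":0.8},{"tx":0,"ty":0,"tz":0.1,"rx":0,"ry":0,"rz":0,"grip":0.8},{"tx":0,"ty":0,"tz":0,"rx":0,"ry":0,"rz":0,"grip":0.8}]}}

```text
clock: 15.95
ee_pos: [0.4854, 0.0423, 0.1244]
eef_rot: [[1.0, -0.008, 0.001], [-0.008, -1.0, 0.0], [0.001, -0.0, -1.0]]
force: [0.5, -0.6, -1.4]
finger_gap: 0.0286
```

>>> {"fn": "carry_out", "kwargs": {"commands": [{"tx":0,"ty":0,"tz":0.1,"rx":0,"ry":0,"rz":0,"grip":0.8},{"tx":0,"ty":0,"tz":0,"rx":0,"ry":0,"rz":0,"grip":0.8}]}}

```text
clock: 16.15
ee_pos: [0.4857, 0.0423, 0.1245]
eef_rot: [[1.0, -0.008, 0.002], [-0.008, -1.0, 0.0], [0.002, -0.0, -1.0]]
force: [0.2, 0.2, -1.2]
finger_gap: 0.0289
```

>>> {"fn": "carry_out", "kwargs": {"commands": [{"tx":0,"ty":0,"tz":0.2,"rx":0,"ry":0,"rz":0,"grip":0.8},{"tx":0,"ty":0,"tz":0.1,"rx":0,"ry":0,"rz":0,"grip":0.8},{"tx":0,"ty":0,"tz":0,"rx":0,"ry":0,"rz":0,"grip":0.8}]}}

```text
clock: 16.45
ee_pos: [0.4862, 0.0423, 0.1242]
eef_rot: [[1.0, -0.008, 0.005], [-0.008, -1.0, 0.0], [0.005, -0.0, -1.0]]
force: [-0.0, -0.1, -1.2]
finger_gap: 0.0289
```

>>> {"fn": "carry_out", "kwargs": {"commands": [{"tx":0,"ty":0,"tz":0.3,"rx":0,"ry":-0.2,"rz":0,"grip":0.8},{"tx":0,"ty":0,"tz":0,"rx":0,"ry":0,"rz":0,"grip":0.8}]}}

```text
clock: 16.65
ee_pos: [0.4871, 0.0423, 0.1246]
eef_rot: [[1.0, -0.008, 0.006], [-0.008, -1.0, 0.0], [0.006, -0.0, -1.0]]
force: [-0.2, 0.8, -2.2]
finger_gap: 0.0293
```

>>> {"fn": "carry_out", "kwargs": {"commands": [{"tx":-0.2,"ty":0,"tz":0.3,"rx":0,"ry":-0.4,"rz":0,"grip":0.8},{"tx":0,"ty":0,"tz":0.2,"rx":0,"ry":0,"rz":0,"grip":0.8},{"tx":0,"ty":0,"tz":0.2,"rx":0,"ry":0,"rz":0,"grip":0.8}]}}

```text
clock: 16.95
ee_pos: [0.4867, 0.0423, 0.1238]
eef_rot: [[1.0, -0.008, 0.006], [-0.008, -1.0, 0.0], [0.006, -0.0, -1.0]]
force: [-5.7, 0.6, 12.9]
finger_gap: 0.0287
```

Now in contact at +13 N. I ease off slightly and release.

>>> {"fn": "carry_out", "kwargs": {"commands": [{"tx":0,"ty":0,"tz":-0.05,"rx":0,"ry":0,"rz":0,"grip":0.8},{"tx":0,"ty":0,"tz":0,"rx":0,"ry":0,"rz":0,"grip":0.8}]}}

```text
clock: 17.15
ee_pos: [0.4867, 0.0423, 0.1239]
eef_rot: [[1.0, -0.008, 0.006], [-0.008, -1.0, 0.0], [0.006, -0.0, -1.0]]
force: [0.6, -0.5, 3.8]
finger_gap: 0.0291
```

>>> {"fn": "carry_out", "kwargs": {"commands": [{"tx":0,"ty":0,"tz":0,"rx":0,"ry":0,"rz":0,"grip":0.5},{"tx":0,"ty":0,"tz":0,"rx":0,"ry":0,"rz":0,"grip":0.2},{"tx":0,"ty":0,"tz":0,"rx":0,"ry":0,"rz":0,"grip":0},{"tx":0,"ty":0,"tz":0,"rx":0,"ry":0,"rz":0,"grip":0},{"tx":0,"ty":0,"tz":0,"rx":0,"ry":0,"rz":0,"grip":0},{"tx":0,"ty":0,"tz":-1,"rx":0,"ry":0,"rz":0,"grip":0},{"tx":0,"ty":0,"tz":-3,"rx":0,"ry":0,"rz":0,"grip":0},{"tx":0,"ty":0,"tz":-3,"rx":0,"ry":0,"rz":0,"grip":0}]}}

```text
clock: 17.95
ee_pos: [0.4838, 0.0422, 0.1897]
eef_rot: [[1.0, -0.008, -0.006], [-0.008, -1.0, -0.0], [-0.006, 0.0, -1.0]]
force: [0.8, -0.5, -0.2]
finger_gap: 0.0871
```

>>> {"fn": "carry_out", "kwargs": {"commands": [{"tx":1,"ty":-0.6,"tz":-0.5,"rx":0,"ry":0,"rz":0,"grip":0},{"tx":3,"ty":-1.9,"tz":0,"rx":0,"ry":0,"rz":-0.5,"grip":0},{"tx":4,"ty":-2.5,"tz":0,"rx":0,"ry":0,"rz":0,"grip":0},{"tx":4,"ty":-2.5,"tz":0,"rx":0,"ry":0,"rz":0,"grip":0},{"tx":3,"ty":-1.9,"tz":0,"rx":0,"ry":0,"rz":0,"grip":0},{"tx":1,"ty":-0.7,"tz":0,"rx":0,"ry":0,"rz":0,"grip":0},{"tx":0,"ty":0,"tz":0,"rx":0,"ry":0,"rz":0,"grip":0},{"tx":0,"ty":0,"tz":0,"rx":0,"ry":0,"rz":0,"grip":0}]}}

```text
clock: 18.75
ee_pos: [0.6529, 0.1466, 0.209]
eef_rot: [[1.0, -0.0, 0.012], [-0.0, -1.0, 0.0], [0.012, -0.0, -1.0]]
force: [0.2, -0.6, -1.6]
finger_gap: 0.0879
```

>>> {"fn": "carry_out", "kwargs": {"commands": [{"tx":0.1,"ty":-0.2,"tz":1,"rx":0,"ry":-0.6,"rz":0,"grip":0},{"tx":0,"ty":0,"tz":3,"rx":0,"ry":0,"rz":0,"grip":0},{"tx":0,"ty":0,"tz":4,"rx":0,"ry":0,"rz":0,"grip":0},{"tx":0,"ty":0,"tz":3.5,"rx":0,"ry":0,"rz":0,"grip":0},{"tx":0,"ty":0,"tz":1,"rx":0,"ry":0,"rz":0,"grip":0},{"tx":0,"ty":0,"tz":0,"rx":0,"ry":0,"rz":0,"grip":0},{"tx":0,"ty":0,"tz":0,"rx":0,"ry":0,"rz":0,"grip":0}]}}

```text
clock: 19.45
ee_pos: [0.6519, 0.1453, 0.0847]
eef_rot: [[1.0, -0.004, 0.005], [-0.004, -1.0, 0.001], [0.005, -0.001, -1.0]]
force: [-0.1, -0.3, 0.7]
finger_gap: 0.0878
```

>>> {"fn": "carry_out", "kwargs": {"commands": [{"tx":0.2,"ty":-0.4,"tz":1,"rx":0,"ry":-0.3,"rz":0,"grip":0},{"tx":0,"ty":0,"tz":0.7,"rx":0,"ry":0,"rz":0,"grip":0.3},{"tx":0,"ty":0,"tz":0.2,"rx":0,"ry":0,"rz":0,"grip":0.4},{"tx":0,"ty":0,"tz":0,"rx":0,"ry":0,"rz":0,"grip":0.4},{"tx":0,"ty":0,"tz":0,"rx":0,"ry":0,"rz":0,"grip":0.4}]}}

```text
clock: 19.95
ee_pos: [0.6571, 0.1502, 0.0709]
eef_rot: [[1.0, -0.004, 0.009], [-0.004, -1.0, 0.003], [0.009, -0.003, -1.0]]
force: [0.4, -0.0, 0.7]
finger_gap: 0.0592
```

>>> {"fn": "carry_out", "kwargs": {"commands": [{"tx":-0.2,"ty":0.1,"tz":0.5,"rx":0,"ry":-0.5,"rz":0,"grip":0.4},{"tx":0,"ty":0,"tz":0,"rx":0,"ry":0,"rz":0,"grip":0.6},{"tx":0,"ty":0,"tz":0,"rx":0,"ry":0,"rz":0,"grip":0.8},{"tx":0,"ty":0,"tz":0,"rx":0,"ry":0,"rz":0,"grip":0.8},{"tx":0,"ty":0,"tz":0,"rx":0,"ry":0,"rz":0,"grip":0.8},{"tx":0,"ty":0,"tz":0,"rx":0,"ry":0,"rz":0,"grip":0.8},{"tx":0,"ty":0,"tz":0,"rx":0,"ry":0,"rz":0,"grip":0.8},{"tx":0,"ty":0,"tz":0,"rx":0,"ry":0,"rz":0,"grip":0.8}]}}

```text
clock: 20.75
ee_pos: [0.655, 0.1491, 0.066]
eef_rot: [[1.0, -0.004, -0.0], [-0.004, -1.0, 0.003], [-0.0, -0.003, -1.0]]
force: [-1.0, -1.1, -1.9]
finger_gap: 0.0288
```

>>> {"fn": "carry_out", "kwargs": {"commands": [{"tx":0,"ty":0,"tz":-1,"rx":0,"ry":0,"rz":0,"grip":0.8},{"tx":0,"ty":0,"tz":-2,"rx":0,"ry":0,"rz":0,"grip":0.8},{"tx":0,"ty":0,"tz":-3,"rx":0,"ry":0,"rz":0,"grip":0.8},{"tx":0,"ty":0,"tz":-3,"rx":0,"ry":0,"rz":0,"grip":0.8},{"tx":0,"ty":0,"tz":-2,"rx":0,"ry":0,"rz":0,"grip":0.8},{"tx":0,"ty":0,"tz":-1,"rx":0,"ry":0,"rz":0,"grip":0.8},{"tx":0,"ty":0,"tz":0,"rx":0,"ry":0,"rz":0,"grip":0.8}]}}

```text
clock: 21.45
ee_pos: [0.6543, 0.1486, 0.1921]
eef_rot: [[1.0, -0.004, -0.002], [-0.004, -1.0, 0.003], [-0.002, -0.003, -1.0]]
force: [-0.6, 0.5, -2.0]
finger_gap: 0.0285
```

>>> {"fn": "carry_out", "kwargs": {"commands": [{"tx":-1.5,"ty":0.2,"tz":0,"rx":0,"ry":0,"rz":0,"grip":0.8},{"tx":-3,"ty":0.3,"tz":0,"rx":0,"ry":0,"rz":0,"grip":0.8},{"tx":-3,"ty":0.3,"tz":0,"rx":0,"ry":0,"rz":0,"grip":0.8},{"tx":-3,"ty":0.3,"tz":0,"rx":0,"ry":0,"rz":0,"grip":0.8},{"tx":-3,"ty":0.3,"tz":0,"rx":0,"ry":0,"rz":0,"grip":0.8},{"tx":-2,"ty":0.3,"tz":0,"rx":0,"ry":0,"rz":0,"grip":0.8},{"tx":-1,"ty":0.2,"tz":0,"rx":0,"ry":0,"rz":0,"grip":0.8},{"tx":0,"ty":0,"tz":0,"rx":0,"ry":0,"rz":0,"grip":0.8}]}}

```text
clock: 22.25
ee_pos: [0.4801, 0.1289, 0.1813]
eef_rot: [[1.0, -0.005, -0.015], [-0.005, -1.0, 0.0], [-0.015, 0.0, -1.0]]
force: [0.1, -0.2, -1.9]
finger_gap: 0.0289
```

>>> {"fn": "carry_out", "kwargs": {"commands": [{"tx":-0.3,"ty":-0.2,"tz":0.5,"rx":0,"ry":0.8,"rz":0,"grip":0.8},{"tx":0,"ty":0,"tz":2,"rx":0,"ry":0,"rz":0,"grip":0.8},{"tx":0,"ty":0,"tz":1.5,"rx":0,"ry":0,"rz":0,"grip":0.8},{"tx":0,"ty":0,"tz":0.3,"rx":0,"ry":0,"rz":0,"grip":0.8},{"tx":0,"ty":0,"tz":0,"rx":0,"ry":0,"rz":0,"grip":0.8}]}}

```text
clock: 22.75
ee_pos: [0.4772, 0.1314, 0.1331]
eef_rot: [[1.0, -0.005, -0.003], [-0.005, -1.0, -0.0], [-0.003, 0.001, -1.0]]
force: [-0.8, -0.3, -0.8]
finger_gap: 0.0288
```

>>> {"fn": "carry_out", "kwargs": {"commands": [{"tx":0,"ty":0,"tz":0.4,"rx":0,"ry":0.1,"rz":0,"grip":0.8},{"tx":0,"ty":0,"tz":0.3,"rx":0,"ry":0,"rz":0,"grip":0.8},{"tx":0,"ty":0,"tz":0.2,"rx":0,"ry":0,"rz":0,"grip":0.8},{"tx":0,"ty":0,"tz":0,"rx":0,"ry":0,"rz":0,"grip":0.8}]}}

```text
clock: 23.15
ee_pos: [0.4783, 0.1317, 0.1265]
eef_rot: [[1.0, -0.005, 0.002], [-0.005, -1.0, 0.0], [0.002, -0.0, -1.0]]
force: [0.9, 0.4, -1.7]
finger_gap: 0.0291
```

>>> {"fn": "carry_out", "kwargs": {"commands": [{"tx":-0.1,"ty":0,"tz":0.2,"rx":0,"ry":-0.1,"rz":0,"grip":0.8},{"tx":0,"ty":0,"tz":0.2,"rx":0,"ry":0,"rz":0,"grip":0.8}]}}

```text
clock: 23.35
ee_pos: [0.478, 0.1317, 0.1256]
eef_rot: [[1.0, -0.005, 0.004], [-0.005, -1.0, 0.001], [0.004, -0.001, -1.0]]
force: [-6.7, -1.5, 12.2]
finger_gap: 0.0288
```

In contact, so I ease off and release.

>>> {"fn": "carry_out", "kwargs": {"commands": [{"tx":0,"ty":0,"tz":-0.05,"rx":0,"ry":0,"rz":0,"grip":0.8},{"tx":0,"ty":0,"tz":0,"rx":0,"ry":0,"rz":0,"grip":0.5},{"tx":0,"ty":0,"tz":0,"rx":0,"ry":0,"rz":0,"grip":0.2},{"tx":0,"ty":0,"tz":0,"rx":0,"ry":0,"rz":0,"grip":0},{"tx":0,"ty":0,"tz":0,"rx":0,"ry":0,"rz":0,"grip":0},{"tx":0,"ty":0,"tz":-1,"rx":0,"ry":0,"rz":0,"grip":0},{"tx":0,"ty":0,"tz":-3,"rx":0,"ry":0,"rz":0,"grip":0},{"tx":0,"ty":0,"tz":-3,"rx":0,"ry":0,"rz":0,"grip":0}]}}

```text
clock: 24.15
ee_pos: [0.4759, 0.1313, 0.1939]
eef_rot: [[1.0, -0.005, -0.004], [-0.005, -1.0, -0.001], [-0.004, 0.001, -1.0]]
force: [1.0, -0.1, 0.2]
finger_gap: 0.0816
```

>>> {"fn": "carry_out", "kwargs": {"commands": [{"tx":1.2,"ty":0.4,"tz":-0.5,"rx":0,"ry":0,"rz":0,"grip":0},{"tx":3.3,"ty":1.1,"tz":0,"rx":0,"ry":0,"rz":0,"grip":0},{"tx":4.2,"ty":1.5,"tz":0,"rx":0,"ry":0,"rz":0,"grip":0},{"tx":4.2,"ty":1.5,"tz":0,"rx":0,"ry":0,"rz":0,"grip":0},{"tx":3.3,"ty":1.2,"tz":0,"rx":0,"ry":0,"rz":0,"grip":0},{"tx":1.2,"ty":0.4,"tz":0,"rx":0,"ry":0,"rz":0,"grip":0},{"tx":0,"ty":0,"tz":0,"rx":0,"ry":0,"rz":0,"grip":0},{"tx":0,"ty":0,"tz":0,"rx":0,"ry":0,"rz":0,"grip":0}]}}

```text
clock: 24.95
ee_pos: [0.6586, 0.0681, 0.2123]
eef_rot: [[1.0, -0.003, 0.011], [-0.003, -1.0, 0.002], [0.011, -0.002, -1.0]]
force: [0.2, 0.8, 0.3]
finger_gap: 0.0877
```

```bash
python3 - <<'E'
from h import *
p=grab_frame('scene')
cv2.imwrite('pics/p3.png',cv2.resize(p['image'][130:250,230:410],None,fx=4,fy=4,interpolation=cv2.INTER_CUBIC))
E
```

```text
(no output)
```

View pics/p3.png

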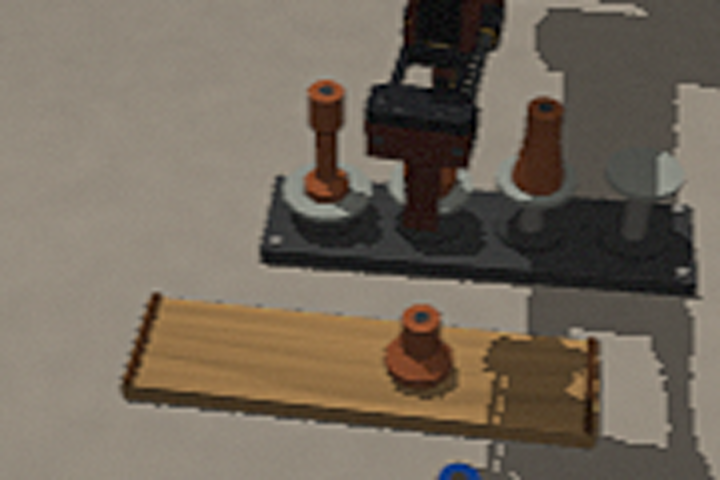

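Stems 105 (326,185) and 75 (540,185) stand upright, mid-disc. Stem 90 is behind the gripper, with its foot at (440,185) looking fine. The last one, stem 60, is at (420,345).

>>> {"fn": "carry_out", "kwargs": {"commands": [{"tx":0.1,"ty":0.3,"tz":1,"rx":0,"ry":-0.6,"rz":0,"grip":0},{"tx":0,"ty":0,"tz":3,"rx":0,"ry":0,"rz":0,"grip":0},{"tx":0,"ty":0,"tz":4,"rx":0,"ry":0,"rz":0,"grip":0},{"tx":0,"ty":0,"tz":4,"rx":0,"ry":0,"rz":0,"grip":0},{"tx":0,"ty":0,"tz":2,"rx":0,"ry":0,"rz":0,"grip":0},{"tx":0,"ty":0,"tz":0,"rx":0,"ry":0,"rz":0,"grip":0},{"tx":0,"ty":0,"tz":0,"rx":0,"ry":0,"rz":0,"grip":0}]}}

```text
clock: 25.7
ee_pos: [0.6554, 0.0681, 0.0703]
eef_rot: [[1.0, 0.002, 0.003], [0.002, -1.0, 0.003], [0.003, -0.003, -1.0]]
force: [0.8, -0.2, 0.3]
finger_gap: 0.0879
```

>>> {"fn": "carry_out", "kwargs": {"commands": [{"tx":0.3,"ty":0.3,"tz":1,"rx":0,"ry":-0.3,"rz":0,"grip":0},{"tx":0,"ty":0,"tz":0.8,"rx":0,"ry":0,"rz":0,"grip":0.2},{"tx":0,"ty":0,"tz":0.3,"rx":0,"ry":0,"rz":0,"grip":0.3},{"tx":0,"ty":0,"tz":0,"rx":0,"ry":0,"rz":0,"grip":0.3}]}}

```text
clock: 26.1
ee_pos: [0.6608, 0.0653, 0.0529]
eef_rot: [[1.0, 0.002, 0.005], [0.002, -1.0, 0.003], [0.005, -0.003, -1.0]]
force: [0.2, 0.3, 0.5]
finger_gap: 0.0677
```

>>> {"fn": "carry_out", "kwargs": {"commands": [{"tx":-0.1,"ty":0,"tz":0.3,"rx":0,"ry":-0.3,"rz":0,"grip":0.4},{"tx":0,"ty":0,"tz":0,"rx":0,"ry":0,"rz":0,"grip":0.6},{"tx":0,"ty":0,"tz":0,"rx":0,"ry":0,"rz":0,"grip":0.8},{"tx":0,"ty":0,"tz":0,"rx":0,"ry":0,"rz":0,"grip":0.8},{"tx":0,"ty":0,"tz":0,"rx":0,"ry":0,"rz":0,"grip":0.8},{"tx":0,"ty":0,"tz":0,"rx":0,"ry":0,"rz":0,"grip":0.8},{"tx":0,"ty":0,"tz":0,"rx":0,"ry":0,"rz":0,"grip":0.8},{"tx":0,"ty":0,"tz":0,"rx":0,"ry":0,"rz":0,"grip":0.8}]}}

```text
clock: 26.9
ee_pos: [0.6605, 0.0653, 0.0513]
eef_rot: [[1.0, 0.002, 0.002], [0.002, -1.0, 0.003], [0.002, -0.003, -1.0]]
force: [0.3, -0.2, -1.0]
finger_gap: 0.0299
```

>>> {"fn": "carry_out", "kwargs": {"commands": [{"tx":0,"ty":0,"tz":-1,"rx":0,"ry":0,"rz":0,"grip":0.8},{"tx":0,"ty":0,"tz":-3,"rx":0,"ry":0,"rz":0,"grip":0.8},{"tx":0,"ty":0,"tz":-3,"rx":0,"ry":0,"rz":0,"grip":0.8},{"tx":0,"ty":0,"tz":-4,"rx":0,"ry":0,"rz":0,"grip":0.8},{"tx":0,"ty":0,"tz":-3,"rx":0,"ry":0,"rz":0,"grip":0.8},{"tx":0,"ty":0,"tz":-1,"rx":0,"ry":0,"rz":0,"grip":0.8},{"tx":0,"ty":0,"tz":0,"rx":0,"ry":0,"rz":0,"grip":0.8}]}}

```text
clock: 27.6
ee_pos: [0.6591, 0.0648, 0.2076]
eef_rot: [[1.0, 0.002, -0.001], [0.002, -1.0, 0.003], [-0.001, -0.003, -1.0]]
force: [0.4, -0.2, -2.1]
finger_gap: 0.0297
```

>>> {"fn": "carry_out", "kwargs": {"commands": [{"tx":-1.5,"ty":-1.2,"tz":0,"rx":0,"ry":0,"rz":0,"grip":0.8},{"tx":-3,"ty":-2.4,"tz":0,"rx":0,"ry":0,"rz":0,"grip":0.8},{"tx":-3.5,"ty":-2.8,"tz":0,"rx":0,"ry":0,"rz":0,"grip":0.8},{"tx":-3.5,"ty":-2.8,"tz":0,"rx":0,"ry":0,"rz":0,"grip":0.8},{"tx":-3,"ty":-2.4,"tz":0,"rx":0,"ry":0,"rz":0,"grip":0.8},{"tx":-2,"ty":-1.6,"tz":0,"rx":0,"ry":0,"rz":0,"grip":0.8},{"tx":-1,"ty":-0.8,"tz":0,"rx":0,"ry":0,"rz":0,"grip":0.8},{"tx":0,"ty":0,"tz":0,"rx":0,"ry":0,"rz":0,"grip":0.8}]}}

```text
clock: 28.4
ee_pos: [0.4743, 0.2069, 0.192]
eef_rot: [[1.0, -0.0, -0.021], [-0.0, -1.0, -0.002], [-0.021, 0.002, -1.0]]
force: [-0.1, -1.4, -0.7]
finger_gap: 0.0302
```

>>> {"fn": "carry_out", "kwargs": {"commands": [{"tx":-0.5,"ty":-1.1,"tz":0,"rx":0,"ry":1.1,"rz":0,"grip":0.8},{"tx":0,"ty":0,"tz":1,"rx":0,"ry":0,"rz":0,"grip":0.8},{"tx":0,"ty":0,"tz":2,"rx":0,"ry":0,"rz":0,"grip":0.8},{"tx":0,"ty":0,"tz":1.5,"rx":0,"ry":0,"rz":0,"grip":0.8},{"tx":0,"ty":0,"tz":0.5,"rx":0,"ry":0,"rz":0,"grip":0.8},{"tx":0,"ty":0,"tz":0,"rx":0,"ry":0,"rz":0,"grip":0.8}]}}

```text
clock: 29.0
ee_pos: [0.4716, 0.2157, 0.1357]
eef_rot: [[1.0, -0.005, -0.002], [-0.005, -1.0, -0.005], [-0.002, 0.005, -1.0]]
force: [0.5, -0.1, -0.8]
finger_gap: 0.0298
```

>>> {"fn": "carry_out", "kwargs": {"commands": [{"tx":-0.4,"ty":-0.2,"tz":0.4,"rx":0.3,"ry":0,"rz":0,"grip":0.8},{"tx":0,"ty":0,"tz":0.3,"rx":0,"ry":0,"rz":0,"grip":0.8},{"tx":0,"ty":0,"tz":0.2,"rx":0,"ry":0,"rz":0,"grip":0.8},{"tx":0,"ty":0,"tz":0,"rx":0,"ry":0,"rz":0,"grip":0.8}]}}

```text
clock: 29.4
ee_pos: [0.4683, 0.2176, 0.1274]
eef_rot: [[1.0, -0.006, -0.0], [-0.006, -1.0, 0.002], [-0.0, -0.002, -1.0]]
force: [1.4, -1.2, -1.5]
finger_gap: 0.0295
```

>>> {"fn": "carry_out", "kwargs": {"commands": [{"tx":0,"ty":0,"tz":0.2,"rx":0,"ry":0,"rz":0,"grip":0.8},{"tx":0,"ty":0,"tz":0.2,"rx":0,"ry":0,"rz":0,"grip":0.8}]}}

```text
clock: 29.6
ee_pos: [0.4686, 0.2179, 0.1261]
eef_rot: [[1.0, -0.005, 0.002], [-0.005, -1.0, 0.003], [0.002, -0.003, -1.0]]
force: [-6.3, -1.6, 12.0]
finger_gap: 0.0297
```

>>> {"fn": "carry_out", "kwargs": {"commands": [{"tx":0,"ty":0,"tz":-0.05,"rx":0,"ry":0,"rz":0,"grip":0.8},{"tx":0,"ty":0,"tz":0,"rx":0,"ry":0,"rz":0,"grip":0.5},{"tx":0,"ty":0,"tz":0,"rx":0,"ry":0,"rz":0,"grip":0.2},{"tx":0,"ty":0,"tz":0,"rx":0,"ry":0,"rz":0,"grip":0},{"tx":0,"ty":0,"tz":0,"rx":0,"ry":0,"rz":0,"grip":0},{"tx":0,"ty":0,"tz":-1,"rx":0,"ry":0,"rz":0,"grip":0},{"tx":0,"ty":0,"tz":-3,"rx":0,"ry":0,"rz":0,"grip":0},{"tx":0,"ty":0,"tz":-3,"rx":0,"ry":0,"rz":0,"grip":0}]}}

```text
clock: 30.4
ee_pos: [0.4668, 0.2171, 0.1952]
eef_rot: [[1.0, -0.005, -0.005], [-0.005, -1.0, 0.0], [-0.005, -0.0, -1.0]]
force: [-0.4, -0.3, -1.3]
finger_gap: 0.0822
```

>>> {"fn": "carry_out", "kwargs": {"commands": [{"tx":0,"ty":0,"tz":-3,"rx":0,"ry":0,"rz":0,"grip":0},{"tx":0,"ty":-4,"tz":-2,"rx":0,"ry":0,"rz":0,"grip":0},{"tx":0,"ty":-4,"tz":-1,"rx":0,"ry":0,"rz":0,"grip":0},{"tx":0,"ty":-4,"tz":0,"rx":0,"ry":0,"rz":0,"grip":0},{"tx":0,"ty":-4,"tz":0,"rx":0,"ry":0,"rz":0,"grip":0},{"tx":0,"ty":-3,"tz":0,"rx":0,"ry":0,"rz":0,"grip":0},{"tx":0,"ty":0,"tz":0,"rx":0,"ry":0,"rz":0,"grip":0},{"tx":0,"ty":0,"tz":0,"rx":0,"ry":0,"rz":0,"grip":0}]}}

```text
clock: 31.2
ee_pos: [0.4702, 0.4138, 0.2707]
eef_rot: [[1.0, -0.009, 0.009], [-0.009, -1.0, 0.007], [0.009, -0.007, -1.0]]
force: [-0.5, -0.3, 0.2]
finger_gap: 0.0877
```

```bash
python3 - <<'E'
from h import *
p=grab_frame('scene');t=grab_frame('top')
for q in (t,p):
    for o in ('glaze_jar','water_bowl'):
        m=mark_of(q,o)[0];print(o,ray(q,m['point'],0)[:2].round(3),round(m['conf'],2))
cv2.imwrite('pics/fs.png',cv2.resize(p['image'][130:250,260:420],None,fx=4.8,fy=4.8,interpolation=cv2.INTER_CUBIC))
cv2.imwrite('pics/ft.png',cv2.resize(t['image'][170:290,225:390],None,fx=4.8,fy=4.8,interpolation=cv2.INTER_CUBIC))
E
```

```text
glaze_jar [0.6   0.385] 0.76
water_bowl [ 0.64 -0.39] 0.92
glaze_jar [0.611 0.382] 0.63
water_bowl [ 0.647 -0.383] 0.81
```

View pics/fs.png

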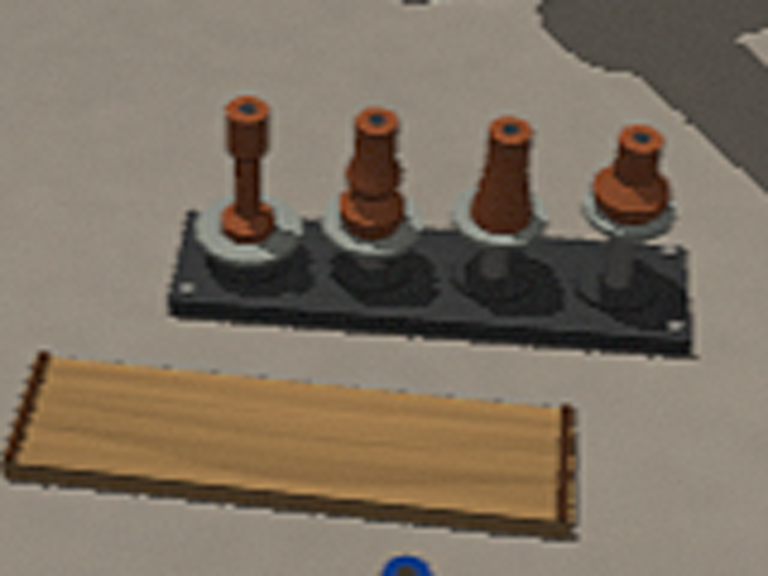

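View pics/ft.png

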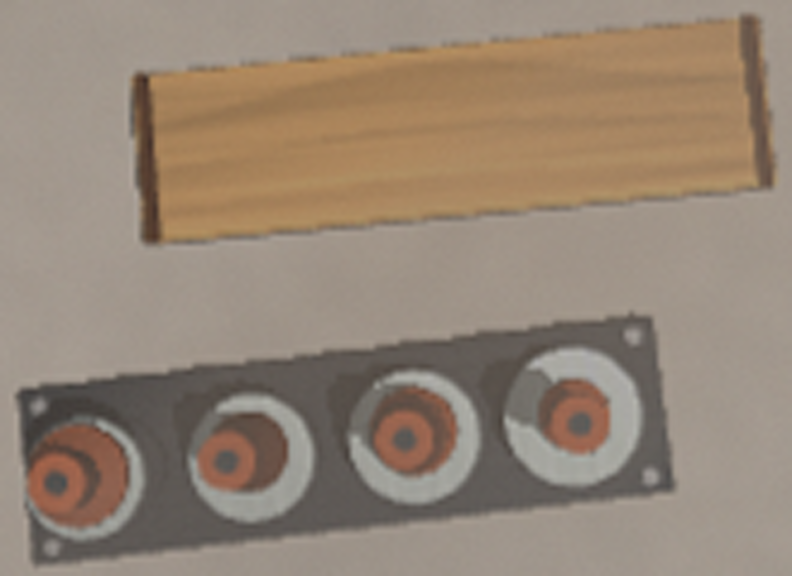

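Both pictures show the four stems upright on the right discs. Top view collar centres are (56,483), (228,461), (405,439) and (580,422). I check the numeric offsets from the disc centres.

```bash
python3 - <<'E'
from h import *
t=grab_frame('top')
f=lambda q,z: ray(t,(np.array(q)+.5)/4.8-.5+np.array([225,170]),z)[:2]
for a,b,h in zip([(56,483),(228,461),(405,439),(580,422)],[(84,479),(251,458),(414,436),(573,417)],[.075,.06,.045,.03]):
    d=f(a,.153)-f(b,h+.018);print(h,(d*1000).round(1))
E
```

```text
0.075 [ 2.8 -0.4]
0.06 [3.7 0.3]
0.045 [ 3.6 -0.9]
0.03 [ 2.4 -0.5]
```

All offsets are within 4 mm of the disc centres, inside the 12 mm limit, so I hand in.

```bash
python3 -c "
from workcell import *
print(sign_off()); print(state()['clock'])"
```

```text
the job is handed in; nothing more can be done
None
the job is handed in; nothing more can be done
```

All four stems are on their stands with the tops level, and the job was handed in after about 31 s of robot time. Stem 105 is on stand 30, 90 on 45, 75 on 60 and 60 on 75. Each was gripped by the collar, set down and let go.

- **Placement:** in the last pictures all four stand upright, with measured axis offsets of 2.4–3.7 mm from the disc centres (limit 12 mm). The offsets are all towards +x, possibly a camera bias.
- **Gripper:** it was well clear of everything when I handed in.
- **Jar and bowl:** neither was touched. Their network positions scatter by up to about 10 mm between readings, and I put that down to noise rather than movement.
- **Grip on stem 90:** it was first gripped too high, so I opened, went lower and gripped again before lifting.
- **Contact force:** stems 90, 75 and 60 met their discs with about 12 N.

The hand-in reports no verdict, so these checks are from the pictures and the arm's own readings only.

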